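Set the blade gap of a film coater to its setting gauge

TASK

Set the film coater's blade to the T-shaped setting gauge: pick the gauge up by its handle and lay it flat on the glass bed with its cross-head under the blade, handle towards you, then bring the blade down to rest on it by turning the two knobs clockwise alternately in small steps, never letting one end of the blade get more than about 4 mm lower than the other. When the blade rests on the gauge at both ends, draw the gauge out towards you by its handle and lay it flat on the bench clear of the coater, leaving the blade as set and the other things undisturbed.

Things in the scene. Friction and masses are not known exactly. Their poses are not given: they have to be found in the camera images.
- coater: grey film coater fixed to the bench, 180 mm deep (x), 236 mm wide (y); origin under its centre at bench height, +x to its far side, +y to its left. Glass bed 172 x 134 mm, top 22 mm above the bench, between two open aluminium uprights (28 mm wide, 83 mm high) at x = +30, y = +-85 mm, 142 mm apart inside. The blade spans them along y at x = +30 mm. A clamp strip crosses the bed at x = 73 to 83 mm
- blade: the blade, a steel bar along y: lower edge 4 mm thick and 128 mm long, above it an 11 mm thick back up to 27.5 mm over the edge, a brass nut 22 mm square at either end; origin at the left knob's middle; y along the blade to the left. Each end goes up and down with its own screw, so the bar slants when they differ (slanted more than about 5 mm it would bind in its uprights)
- left_edge (a point): point on the line of the blade's lower edge at the left screw's axis (y = +85 mm in the coater's frame); its z minus 22 mm is the gap over the bed at that end
- right_edge (a point): the same at the right screw (y = -85 mm); the two heights' difference is the slant meant in the goal
- left_knob (a point): middle of the left knob, on its upright axis: knurled round knob, 27 mm across, 30 mm tall, 87 to 117 mm above the bench; it stays at that height. Clockwise from above it lowers the left end of the blade 16 mm a turn (2.55 mm/rad) and it stays where left. It takes about 0.02 N m; a friction clutch lets the knob slip (0.03 N m) once that end bears on something with some 6 N
- right_knob (a point): the same for the right knob and the right end
- left_screw (a joint): angle of the left lead screw (rad), which the knob drives: 0 with that end 14 mm above the bed, growing clockwise from above: gap at the left screw = 14 mm - 2.546 mm x value (with the blade unloaded). At the start between 0.35 and 0.95
- right_screw (a joint): the same for the right end
- gauge: the loose T-shaped setting gauge of ground steel, 6 mm thick, 0.16 kg, lying flat; origin at its underside below the centre of its handle. A stem 18 mm wide runs along +x to a cross-head 24 mm (x) by 100 mm (y) centred at x = +80 mm
- gauge_handle (a point): grip point of the gauge: an upright black handle plate 24 mm along the gauge's x, 11 mm thick along its y, reaching from 6 to 42 mm above the underside; this point is 28 mm above the underside. Take it across its thickness
- gauge_head (a point): middle of the gauge's cross-head, 80 mm along the gauge's +x from its handle and 3 mm above its underside; the blade comes down on the middle of this head
- caliper: bystander: vernier caliper lying on the bench, 67 x 200 x 10 mm. (Beyond it on the left stands the monitor, its near corner about 0.45 m ahead of the robot and 0.28 m to its left: keep the arm clear of it)
- petri_a: bystander: covered dish, 61 mm across, 12 mm tall
- petri_b: bystander: smaller covered dish, 44 mm across, 12 mm tall
- vial_a: bystander: small white-capped bottle, 25 mm across, 48 mm tall
- dropper_a: bystander: brown dropper bottle, 33 mm across, 102 mm tall

How it is judged (in metres and radians):
On the way, in this order (a step that is already met when the one before it is completed fails the run):
1. the gauge lies flat on the glass bed with its cross-head under the blade, the blade still clear above it (x of gauge_head in the frame of coater between 0.021 and 0.039 m and y of gauge_head in the frame of coater between -0.014 and 0.014 m and z of gauge_head in the frame of coater below 0.027 m and angle between gauge's own z axis and vertical below 0.03 rad and height (world z) of each of left_edge, right_edge above 0.0305 m), for 0.2 s.
2. the blade is down on the gauge at both ends (each end of the edge 5 to 7 mm above the bed) with the gauge still under it (x of gauge_head in the frame of coater between 0.019 and 0.041 m and y of gauge_head in the frame of coater between -0.017 and 0.017 m and height (world z) of left_edge between 0.027 and 0.029 m and height (world z) of right_edge between 0.027 and 0.029 m), for 0.2 s.
3. the gauge is drawn out towards the near side, clear of the blade (x of gauge_head in the frame of coater below 0.005 m), for 0.1 s.
At the end, for the whole second after the job is handed in: both ends of the blade's edge 5 to 7 mm above the bed (the 6 mm gauge within 1 mm), the gauge lying flat and at rest on the bench, not touching the coater (height (world z) of left_edge between 0.027 and 0.029 m and height (world z) of right_edge between 0.027 and 0.029 m and height (world z) of gauge below 0.004 m and height (world z) of gauge_head below 0.007 m and angle between gauge's own z axis and vertical below 0.05 rad and linear speed of gauge below 0.02 m/s and not (contact force between gauge and coater above 0.02 N)).
It fails at once if one end of the blade gets more than 5 mm lower than the other (angle between blade's own y axis and vertical below 1.5414 rad or angle between blade's own y axis and vertical above 1.6002 rad).
It fails at once if a bystander is shoved more than 30 mm or knocked over (distance of any of caliper, petri_a, petri_b, vial_a, dropper_a from where it was at the start of the episode above 0.03 m or angle between any of vial_a, dropper_a's own z axis and vertical above 0.5 rad).
It also fails if it takes over 72 s, if anything falls off the work surface, if the arm or the gripper's body presses on something with over 40 N, if the wrist force passes 120 N, or if a joint passes its speed limit or range.

ROBOT

A 6-joint arm with a two-finger parallel gripper is mounted at the origin on the work surface; the furniture and walls round the work are solid. World frame = base frame: x ahead of the robot, y to its left, z up, the work surface at z = 0. Lengths are in mm, angles in rad, forces in N, time in s.
With the tool pointing down it reaches from about 300 to 775 mm from the base axis. Payload 14.6 kg.
Tool frame: the origin (TCP) lies at the very end of the fingers, on their centre line; the grasp point (between the pads) lies 19 mm behind it; z points along the fingers, y is the line along which they close (so a half turn about z gives the same grasp; the last joint's range is limited). The gripper opens to 94 mm and grips with 3 to 60 N. Pads are 16 mm wide; open, the fingers measure 119 mm over their backs; the gripper's body (75 mm by 177 mm) begins 78 mm behind the grasp point.
Start: joints at [1.17, 0.3, 1.521, -0, 1.321, -0.067], TCP at [180.197, 519.633, 205.446] pointing down, gripper open.
Joint ranges: [-3.03, 3.03], [-0.79, 2.21], [0.23, 2.52], [-1.04, 4.18], [0, 3.07], [-2.55, 2.55]. Speed limits (rad/s): [2.22, 2.22, 2.57, 3.14, 3.14, 3.14].

INTERFACE

Orientations are given as [roll, pitch, yaw] about the fixed x, y, z axes, in that order (R = Rz(yaw) Ry(pitch) Rx(roll)).
In Python, from cell import manip, eyes, ticket gives the robot as it stands. The module is installed in compiled form; this text tells all that it offers.
- The arm moves only by the tool arm_command, never from a script. Its argument "plan" is a list of rows, each a list of 5 numbers: the opening, from -1 (shut) to 1 (fully open), then the shift along the tool's x, y, z in m, then the turn about the tool's z in rad. In form: [[jaw, dx, dy, dz, roll], ...]. A call has 1 to 20 rows; each row shifts and turns the commanded pose from where the row before left it, along the tool's axes as they then stand; what a row does not reach is not made up. A row lasts 1/8 s, in which the tool goes at most 62.5 mm and 10.7 degrees, less where a joint would pass 70% of its speed; a pose out of reach is approached as far as the arm can. A call is refused whole if a number of a shift passes 0.0625 or a number of a turn 0.188, either way. A call with a gripper value outside its range is refused whole. The fingers move at their own pace and stop on an object; "newtons" is the grip in N (left out, the last holds). Time passes only in rows, so rows that do not move let the fingers close. It gives the time, the measured TCP pose, the force, the opening and the grip force at its end, in the units of the state.
- manip.read_state(): the state, without advancing time (a new reading comes with each control period).
- eyes.camera(name): name is "side" or "top" or "wrist"; returns a dict with "img" (420x560x3 uint8, blue, green, red), "z_map" (420x560 float32, mm along the optical axis (not along the pixel's ray), 0 where there is no reading), "fx", "fy", "cx", "cy" (pixels), "eye" and "orientation" of the camera in the world. Camera axes: x right, y down, z forward; pixel columns grow to the right and rows downward; lengths in mm; the calibration is good to about 2 mm. A picture is of the moment at which its call begins.
- ticket.sign_off(): hands the job in; it is judged then, once.
The state is a dict: "clock": time; "joints": joint angles; "qd": joint speeds; "effort": joint torques, N m; "eef_pos": TCP position; "eef_rot": TCP orientation; "wrist_force": force on the tool from outside, world axes, zero at the start; "moment": the same for the moment, N m; "finger_gap": finger opening in mm; "finger_force": force on a finger pad.
Only numpy, scipy, OpenCV 4.12 (cv2) and the standard library are available. Lean on these libraries where they do the work, as an engineer would, in place of code of your own. Each camera call takes 0.05 s, during which the arm holds its last target. There are 200 camera calls.

## Working session

There is one attempt and no reset: what is moved stays moved. The work goes in short steps, Python scripts to look and compute and a tool call to move; the robot and the scene stay as the last step left them, time stands still between calls to the robot, and variables do not carry over. Pictures are saved under pics/ and viewed, at most 10 in all, crops included, and the job is handed in when it is done.

Besides the shell and the picture viewer there is one more tool, called after "Emit:" as a command line: name --pt "numbers of a row" for each row, then --argument value for the rest. arm_command: Moves the arm, as the interface text tells. Its arguments: {"type":"object","properties":{"plan":{"type":"array"},"newtons":{"type":"number"}},"required":["plan"]}

```bash
mkdir -p pics; cat > h.py <<'E'
import numpy as np, cv2
from scipy.spatial.transform import Rotation as R
from cell import manip, eyes, ticket
def cam(n):
    c=eyes.camera(n); 
    z=c["z_map"]; v,u=np.mgrid[:z.shape[0],:z.shape[1]]
    P=np.stack([(u-c["cx"])/c["fx"]*z,(v-c["cy"])/c["fy"]*z,z],-1)
    o=np.array(c["orientation"]); M=o if o.shape==(3,3) else R.from_euler('xyz',o).as_matrix() if o.size==3 else R.from_quat(o).as_matrix()
    c["P"]=P@M.T+np.array(c["eye"]); c["P"][z==0]=np.nan; c["M"]=M
    return c
E
python3 - <<'E'
from h import *
print(manip.read_state())
for n in("top","side"):
    c=cam(n); cv2.imwrite(f"pics/{n}0.png",c["img"]); np.savez(f"{n}0.npz",P=c["P"],img=c["img"]); print(n,c["eye"],c["orientation"],c["fx"])
E
```

```text
{'clock': 0.0, 'joints': array([ 1.17043051e+00,  3.00490787e-01,  1.52158027e+00,  2.53058256e-05,
        1.32069253e+00, -6.66130963e-02]), 'qd': array([-5.46379460e-05,  2.23485359e-03,  1.56117899e-03,  6.35747808e-04,
       -1.11121374e-03, -9.19434185e-04]), 'effort': array([ 6.70731351e-04, -5.31808555e+01, -3.52729261e+01,  7.08063575e-02,
        2.44707201e-02, -1.22315214e-04]), 'eef_pos': array([180.07649525, 519.40904789, 204.87587264]), 'eef_rot': array([-3.14042594e+00, -1.02399026e-04,  2.80783359e+00]), 'wrist_force': array([-0.05516393, -0.42384297, -0.10530172]), 'moment': array([-0.00515332, -0.01151809,  0.00391519]), 'finger_force': 0.0, 'finger_gap': 93.8085948304333}
top [ 363.91969476  -34.63112535 1013.23880192] [-2.94451029e+00  1.97233095e-04 -1.55057763e+00] 465.7140221197029
side [959.69637028 527.60397501 794.98215577] [-2.36048956 -0.01906849  2.52290208] 444.43932139987936
```

View pics/top0.png

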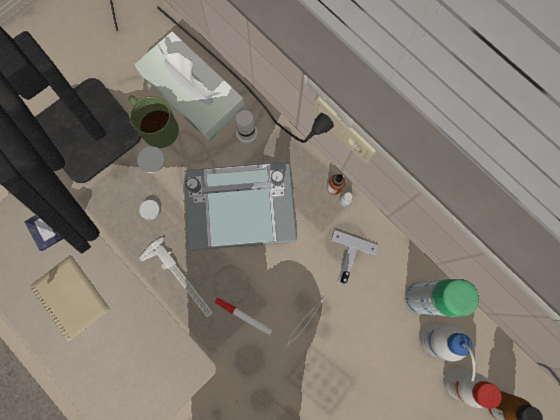

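View pics/side0.png

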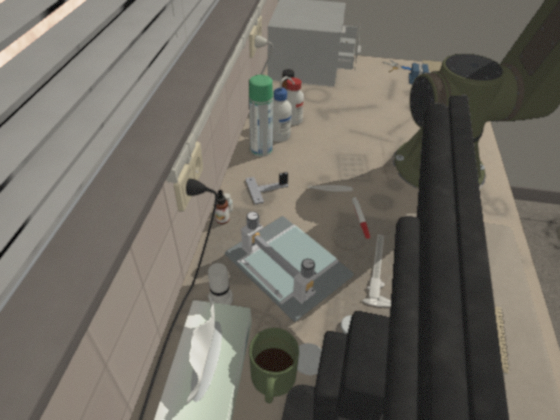

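The top view shows the coater with its knobs at about (194,183) and (278,177). The gauge handle is at (345,277) and its head at (355,243), with the dropper at (337,183) and the vial at (347,199).

```bash
python3 - <<'E'
from h import *
d=np.load("top0.npz");P=d["P"];img=d["img"]
for u,v in[(194,183),(278,177),(345,277),(355,243),(240,215),(337,183),(347,199),(150,210),(150,160),(246,125),(180,270),(90,240),(10,90),(270,230)]: print((u,v),P[v,u].round(1))
def comp(name,u0,u1,v0,v1,lo,hi):
    Q=P[v0:v1,u0:u1].reshape(-1,3); Q=Q[(Q[:,2]>lo)&(Q[:,2]<hi)]
    r=cv2.minAreaRect(Q[:,:2].astype(np.float32)); print(name,len(Q),np.mean(Q,0).round(1),r)
comp("LK",180,210,168,200,108,125); comp("RK",264,294,162,194,108,125)
comp("handle",330,360,262,295,30,50)
comp("head",325,385,222,262,3,12)
comp("bed",185,300,160,255,18,26)
comp("coater",175,305,155,255,6,16)
comp("blade",200,275,170,200,40,70)
Q=P[168:200,180:300];
s=img[215:300,315:400]; cv2.imwrite("pics/g.png",cv2.resize(np.hstack([s,img[150:235,175:305][:, :]]),None,fx=3.6,fy=3.6,interpolation=2))
E
```

```text
(194, 183) [589.  127.9 118.3]
(278, 177) [604.3 -38.2 119.6]
(345, 277) [ 414.5 -180.5   43.7]
(355, 243) [ 489.6 -207.9    9.8]
(240, 215) [544.5  42.3  19.3]
(337, 183) [ 605.9 -161.1   75.1]
(347, 199) [ 578.4 -185.7   47.7]
(150, 210) [553.7 241.4   7.9]
(150, 160) [667.2 248.9  10.7]
(246, 125) [719.9  30.2  99.1]
(180, 270) [424.7 169.5  -1.3]
(90, 240) [464.3 298.9 178.2]
(10, 90) [638.9 331.6 420.4]
(270, 230) [512.3 -23.6  23.1]
LK 156 [588.3 131.8 116.2] ((588.8703002929688, 132.22216796875), (25.039623260498047, 26.978687286376953), 35.383811950683594)
RK 154 [606.2 -35.8 116.2] ((607.01220703125, -35.728084564208984), (26.665679931640625, 25.86244773864746), 23.137470245361328)
handle 70 [ 415.6 -181.4   40.1] ((415.8905334472656, -181.97129821777344), (11.363396644592285, 23.533206939697266), 69.8957290649414)
head 597 [ 487.  -205.5    5.5] ((493.2987365722656, -205.4621124267578), (85.15837860107422, 106.52410125732422), 11.811717987060547)
bed 4730 [561.   44.7  21.5] ((567.5789794921875, 44.7532958984375), (174.85508728027344, 232.8154296875), 6.054657936096191)
coater 1805 [550.   36.6  14.1] ((569.010498046875, 43.021209716796875), (181.01837158203125, 240.79067993164062), 5.976528644561768)
blade 493 [596.9  50.8  58.5] ((604.5711669921875, 54.037452697753906), (30.352807998657227, 151.8191680908203), 7.337652683258057)
```

View pics/g.png

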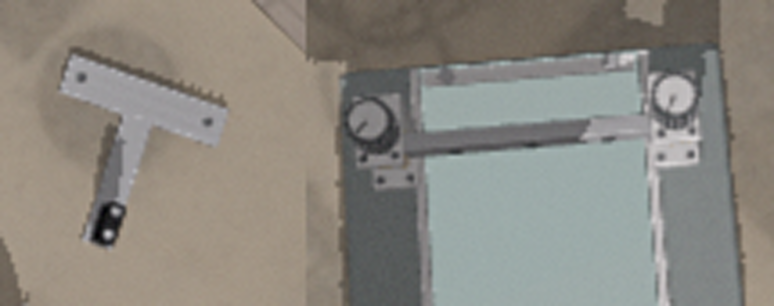

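The close-up shows the gauge handle at its near end with the head yawed about -20°, and the coater yawed about +6°. Next I refine the gauge pose, the blade ends and the obstacles near the knobs.

```bash
cat >> h.py <<'E'
CY=0.107; CO=np.array([567.7,44.9])
def w(x,y): # coater -> world xy
    c,s=np.cos(CY),np.sin(CY); return CO+[c*x-s*y,s*x+c*y]
def goto(x,y,z,yaw=None,s=None):
    """shift in current tool frame to reach target; yaw turned after"""
    s=s or manip.read_state(); p=np.array(s["eef_pos"]); M=R.from_euler('xyz',s["eef_rot"]).as_matrix()
    d=M.T@(np.array([x,y,z])-p); r=0
    if yaw is not None: r=-((yaw-s["eef_rot"][2]+np.pi)%(2*np.pi)-np.pi)
    print("tcp",p.round(1),"rpy",np.round(s["eef_rot"],3),"q6",round(s["joints"][5],2),"-> d",d.round(1),"roll",round(r,3))
E
python3 - <<'E'
from h import *
d=np.load("top0.npz");P=d["P"];img=d["img"]
h=np.array([415.7,-181.7])
Q=P[215:300,315:400].reshape(-1,3);Q=Q[(Q[:,2]>2.5)&(Q[:,2]<14)]
for yaw in(-.351,-.345):
    a=np.array([np.cos(yaw),np.sin(yaw)]);n=np.array([-a[1],a[0]])
    t=(Q[:,:2]-h)@a;k=(t>62)&(t<98);r=cv2.minAreaRect(Q[k,:2].astype(np.float32));print(r,((np.array(r[0])-h)@a).round(1),((np.array(r[0])-h)@n).round(1))
# blade/nut tops by coater coords
for n in("top0","side0"):
    P=np.load(n+".npz")["P"];q=P.reshape(-1,3);q=q[~np.isnan(q[:,0])];c,s=np.cos(CY),np.sin(CY);e=q[:,:2]-CO
    X=c*e[:,0]+s*e[:,1];Y=-s*e[:,0]+c*e[:,1];Z=q[:,2]
    for y0 in range(-60,61,15):
        k=(abs(X-30)<4)&(abs(Y-y0)<7.5)&(Z>30)&(Z<80); print(n,y0,k.sum(),np.median(Z[k]).round(2) if k.any() else 0)
    for y0 in(-85,85):
        for (lo,hi) in((150,1000),):
            k=(np.hypot(X-30,Y-y0)<150)&(Z>lo); print("tall near",y0,k.sum(),q[k].min(0) if k.any() else "")
goto(415.7,-181.7,205,-.351+np.pi)
E
```

```text
((489.3304443359375, -213.548828125), (191.53558349609375, 35.69145584106445), 70.7692642211914) 80.1 -4.6
((489.3304443359375, -213.548828125), (191.53558349609375, 35.69145584106445), 70.7692642211914) 80.1 -5.1
top0 -60 25 61.06
top0 -45 29 60.97
top0 -30 28 61.52
top0 -15 30 61.06
top0 0 28 61.0
top0 15 29 60.1
top0 30 29 60.46
top0 45 29 61.42
top0 60 29 61.27
tall near -85 10429 [ 594.25524438 -185.8780832   150.10185679]
tall near 85 1479 [501.07420729 241.14145631 373.6131183 ]
side0 -60 22 61.76
side0 -45 20 60.72
side0 -30 21 61.13
side0 -15 18 61.16
side0 0 26 60.08
side0 15 26 60.75
side0 30 26 60.91
side0 45 24 60.33
side0 60 12 60.74
tall near -85 5434 [ 596.00670726 -186.00525843  150.00254896]
tall near 85 436 [505.7264761  244.88692521 389.02608501]
tcp [180.1 519.4 205. ] rpy [-3.141 -0.     2.808] q6 -0.07 -> d [-4.523e+02 -5.853e+02  5.000e-01] roll 0.017
```

Emit:
arm_command --pt "1 -0.0226 -0.0293 0 0.017" --pt "1 -0.0301 -0.039 0 0" --pt "1 -0.0301 -0.039 0 0" --pt "1 -0.0301 -0.039 0 0" --pt "1 -0.0301 -0.039 0 0" --pt "1 -0.0301 -0.039 0 0" --pt "1 -0.0301 -0.039 0 0" --pt "1 -0.0301 -0.039 0 0" --pt "1 -0.0301 -0.039 0 0" --pt "1 -0.0301 -0.039 0 0" --pt "1 -0.0301 -0.039 0 0" --pt "1 -0.0301 -0.039 0 0" --pt "1 -0.0301 -0.039 0 0" --pt "1 -0.0301 -0.039 0 0" --pt "1 -0.0301 -0.039 0 0" --pt "0.2 -0.0083 -0.01 0.04 0" --pt "0.2 0 0 0.02 0" --pt "0.2 0 0 0 0" --newtons 50

```text
clock: 2.35
eef_pos: [403.7, -185.0, 144.3]
eef_rot: [3.141, -0.003, 2.791]
wrist_force: [0.6, 0.3, 0.3]
finger_gap: 67.5
finger_force: 0.0
```

```bash
python3 - <<'E'
from h import *
goto(415.7,-181.7,10,-.348+np.pi)
c=cam("top");P=c["P"];q=P.reshape(-1,3)
c2=cam("wrist");cv2.imwrite("pics/w1.png",c2["img"]);np.savez("w1.npz",P=c2["P"],img=c2["img"])
d=np.load("top0.npz")["P"].reshape(-1,3)
for lo in (150,190,250,400):
  k=d[:,2]>lo; print(lo,[np.hypot(*(d[k,:2]-w(30,y)).T).min().round() for y in(-85,85)])
E
```

```text
tcp [ 403.7 -185.   144.3] rpy [ 3.141e+00 -3.000e-03  2.791e+00] q6 -1.73 -> d [-10.5   7.2 134.3] roll -0.003
150 [np.float64(72.0), np.float64(128.0)]
190 [np.float64(96.0), np.float64(128.0)]
250 [np.float64(96.0), np.float64(128.0)]
400 [np.float64(124.0), np.float64(128.0)]
```

```bash
python3 - <<'E'
from h import *
for n in("top0","side0"):
  d=np.load(n+".npz")["P"];v,u=np.mgrid[:420,:560]
  r=np.hypot(d[...,0]-w(30,-85)[0],d[...,1]-w(30,-85)[1])
  k=(d[...,2]>140)&(r<145); i=np.argsort(r[k])[:400:25]
  print(n,np.c_[u[k][i],v[k][i],d[k][i].round(),r[k][i].round()].astype(int))
P=np.load("w1.npz")["P"];q=P.reshape(-1,3)
q=q[np.hypot(q[:,0]-415,q[:,1]+181)<40];h=q[(q[:,2]>30)&(q[:,2]<50)]
print(cv2.minAreaRect(h[:,:2].astype(np.float32)) if len(h) else None,len(h))
E
```

```text
top0 [[ 299  141  666  -77  160   72]
 [ 296  139  674  -72  147   76]
 [ 308  139  665  -93  175   81]
 [ 312  134  672 -100  183   91]
 [ 322   88  679 -101  362   97]
 [ 321   85  682  -99  366   98]
 [ 324   87  679 -103  365   98]
 [ 330   93  670 -113  364   99]
 [ 311  129  685  -99  176  100]
 [ 316  130  678 -107  188  101]
 [ 316  129  679 -107  190  101]
 [ 326   85  681 -106  367  102]
 [ 333   92  670 -117  367  103]
 [ 326   84  682 -106  368  103]
 [ 340  101  657 -127  366  104]
 [ 335   93  669 -120  366  104]]
side0 [[ 217  198  665  -78  167   72]
 [ 216  205  670  -76  151   75]
 [ 214  192  667  -86  178   78]
 [ 212  191  668  -92  177   83]
 [ 206  190  678  -98  181   94]
 [ 199  107  664 -115  361   97]
 [ 205  185  675 -107  186   98]
 [ 203  189  684 -100  185  100]
 [ 203  186  680 -105  187  101]
 [ 191  113  687  -99  366  102]
 [ 190  124  702  -76  361  103]
 [ 191  110  683 -108  365  104]
 [ 194  105  670 -120  365  105]
 [ 193  105  672 -120  366  106]
 [ 187  119  702  -86  366  107]
 [ 187  123  707  -75  366  108]]
((413.6617736816406, -182.5236053466797), (10.97136116027832, 24.081668853759766), 70.37985229492188) 329
```

View pics/w1.png

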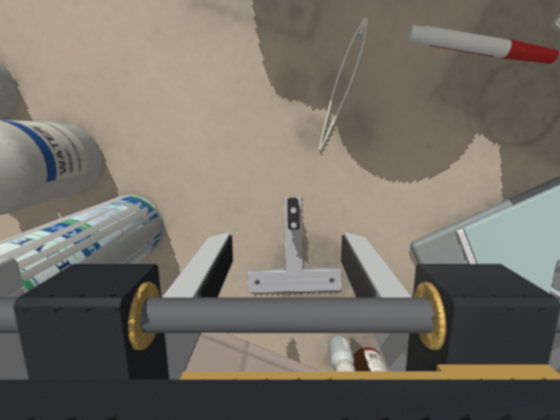

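The wrist view shows the handle at (293,212), central between the fingers and aligned with them. There is also a plug near the right knob at world (665,-80), up to z≈190, so I will keep the gripper's long side away from that direction. Now to grasp.

Emit:
arm_command --pt "0 -0.009 0.0065 0.035 0" --pt "0 0 0 0.04 0" --pt "0 0 0 0.035 0" --pt "0 0 0 0.02 0" --pt "0 0 0 0.005 0" --pt "0 0 0 0 0" --pt "-1 0 0 0 0" --pt "-1 0 0 0 0" --pt "-1 0 0 0 0" --pt "-1 0 0 0 0" --pt "-1 0 0 -0.03 0" --pt "-1 0 0 -0.04 0" --pt "-1 0 0 0 0" --newtons 50

```text
clock: 4.08
eef_pos: [416.2, -182.8, 82.6]
eef_rot: [-3.141, 0.004, 2.791]
wrist_force: [0.1, -0.5, -2.0]
finger_gap: 10.7
finger_force: 50.0
```

```bash
python3 - <<'E'
from h import *
x,y=w(-80,0); print(x,y); goto(x,y,80,CY+np.pi)
c=cam("wrist");np.savez("w2.npz",P=c["P"],img=c["img"]);cv2.imwrite("pics/w2.png",c["img"])
P=c["P"];print([ (p,P[p[1],p[0]].round(1)) for p in[(250,281),(294,281),(340,281),(294,255)]])
E
```

```text
488.1575232347104 36.35632455887025
tcp [ 416.2 -182.8   82.6] rpy [-3.141  0.004  2.791] q6 -1.71 -> d [  7.7 230.6   2.4] roll -0.458
[((250, 281), array([ 381.6, -179.2,  195.1])), ((294, 281), array([ 422.5, -181.5,  115. ])), ((340, 281), array([ 388. , -160. ,  196.4])), ((294, 255), array([ 410. , -176.9,  113.9]))]
```

View pics/w2.png

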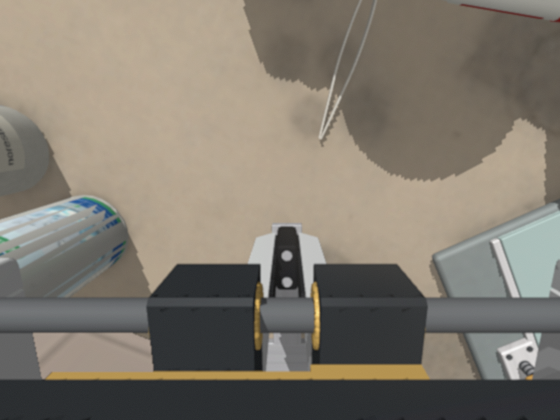

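Emit:
arm_command --pt "-1 0.011 0.02 0 0" --pt "-1 0.011 0.04 0 0" --pt "-1 0 0.04 0 0" --pt "-1 0 0.04 0 0" --pt "-1 0 0.04 0 0" --pt "-1 0 0.03 0 0" --pt "-1 0 0.016 0 -0.1" --pt "-1 0 0 0 -0.179" --pt "-1 0 0 0 -0.179" --pt "-1 0 0 0 0" --pt "-1 0 0 0 0"

```text
clock: 5.5
eef_pos: [471.8, 37.5, 79.7]
eef_rot: [3.141, -0.001, -3.039]
wrist_force: [-0.7, 0.8, -2.4]
finger_gap: 11.0
finger_force: 50.0
```

```bash
python3 - <<'E'
from h import *
x,y=w(-85,0); print(x,y); goto(x,y,50,CY+np.pi)
c=cam("top");P=c["P"];np.savez("t2.npz",P=P,img=c["img"]);cv2.imwrite("pics/t2.png",cv2.resize(c["img"][140:300,160:380],None,fx=3,fy=3))
s=manip.read_state();p=s["eef_pos"][:2];a=s["eef_rot"][2]-np.pi;A=np.array([np.cos(a),np.sin(a)]);N=np.array([-A[1],A[0]])
q=P.reshape(-1,3);X=(q[:,:2]-p)@A;Y=(q[:,:2]-p)@N
k=(X>55)&(X<100)&(abs(Y)<60)&(q[:,2]>66)&(q[:,2]<95)
print(k.sum(),cv2.minAreaRect(np.c_[X,Y][k].astype(np.float32)))
for lo,hi in((-50,-25),(-25,0),(0,25),(25,50)):
  m=k&(Y>lo)&(Y<hi)&(X>70)&(X<88);print(lo,m.sum(),np.median(q[m,2]))
E
```

```text
483.18611843687984 35.82234484379964
tcp [471.8  37.5  79.7] rpy [ 3.141e+00 -1.000e-03 -3.039e+00] q6 -1.67 -> d [-11.2  -2.9  29.7] roll -0.004
2 ((90.42105102539062, -34.78731155395508), (2.0216150283813477, 0.0), 175.21339416503906)
-50 0 nan
-25 0 nan
0 0 nan
25 0 nan
  return _methods._mean(a, axis=axis, dtype=dtype,
  ret = ret.dtype.type(ret / rcount)
```

```bash
python3 - <<'E'
from h import *
c=cam("side");P=c["P"];s=manip.read_state();p=s["eef_pos"][:2];a=s["eef_rot"][2]-np.pi;A=np.array([np.cos(a),np.sin(a)]);N=np.array([-A[1],A[0]])
q=P.reshape(-1,3);X=(q[:,:2]-p)@A;Y=(q[:,:2]-p)@N
k=(X>20)&(X<100)&(abs(Y)<60)&(q[:,2]>55)&(q[:,2]<100)
print(k.sum(),cv2.minAreaRect(np.c_[X,Y][k&(X>60)].astype(np.float32)) if k.sum()>4 else 0)
for x0 in range(20,100,10):
  m=k&(X>=x0)&(X<x0+10);print(x0,m.sum(),np.median(q[m,2]) if m.any() else 0, Y[m].min() if m.any() else 0,Y[m].max() if m.any() else 0)
cv2.imwrite("pics/s2.png",np.hstack([cv2.resize(c["img"][150:330,180:400],(440,360)),cv2.resize(cv2.imread("pics/t2.png"),(360,360))]))
E
```

```text
600 ((76.8332748413086, 0.79541015625), (100.3237533569336, 33.5258903503418), 89.32670593261719)
20 34 74.06067039989205 -8.872097422276594 9.861324566427482
30 31 73.7015708700967 -8.260590513395373 9.174847672860698
40 33 73.905505948165 -8.297222009129454 9.909883029856536
50 31 74.21393412141049 -9.048797396339618 9.550476598006744
60 64 73.81875476624003 -47.64761291966479 49.53915324977556
70 163 74.20682521792571 -48.753414899843335 51.0298307928513
80 168 74.07532059926882 -49.47718007482963 50.60190235472292
90 76 72.86206621179059 -47.27050665362198 50.78775895234752
```

View pics/s2.png

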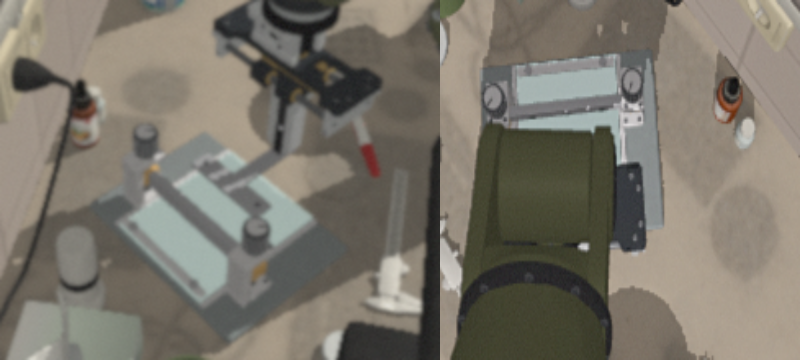

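Emit:
arm_command --pt "-1 -0.011 -0.003 0.02 0" --pt "-1 0 0 0.015 0" --pt "-1 0 0 0.009 0" --pt "-1 0 0 0 0" --pt "-1 0 0 0 0"

```text
clock: 6.22
eef_pos: [483.5, 35.8, 36.9]
eef_rot: [-3.141, 0.001, -3.034]
wrist_force: [0.9, 0.4, -2.0]
finger_gap: 10.4
finger_force: 50.0
```

```bash
cat >> h.py <<'E'
def gauge(zlo,zhi):
    c=cam("side");P=c["P"];s=manip.read_state();p=s["eef_pos"][:2];a=s["eef_rot"][2]-np.pi;A=np.array([np.cos(a),np.sin(a)]);N=np.array([-A[1],A[0]])
    q=P.reshape(-1,3);X=(q[:,:2]-p)@A;Y=(q[:,:2]-p)@N
    k=(X>20)&(X<100)&(abs(Y)<60)&(q[:,2]>zlo)&(q[:,2]<zhi)
    for x0 in range(20,100,10):
        m=k&(X>=x0)&(X<x0+10);print(x0,m.sum(),np.median(q[m,2]).round(2) if m.any() else 0)
    e=q[:,:2]-CO;cc,ss=np.cos(CY),np.sin(CY);X=cc*e[:,0]+ss*e[:,1];Y=-ss*e[:,0]+cc*e[:,1];Z=q[:,2]
    print("bed",np.median(Z[(abs(X-52)<12)&(abs(Y)<50)]),"bladetop",[(y0,np.median(Z[(abs(X-30)<4)&(abs(Y-y0)<10)&(Z>45)&(Z<75)]).round(2)) for y0 in(-55,-35,-15,15,35,55)])
E
python3 - <<'E'
from h import *
gauge(25,45); goto(*w(-50,0),35)
E
```

```text
20 31 30.77
30 30 31.1
40 32 31.29
50 33 30.94
60 53 30.7
70 125 31.38
80 147 31.09
90 33 31.19
bed 20.997992560460602 bladetop [(-55, np.float64(61.01)), (-35, np.float64(60.99)), (-15, np.float64(60.83)), (15, np.float64(60.57)), (35, np.float64(61.02)), (55, np.float64(61.03))]
tcp [483.6  35.8  37. ] rpy [-3.142e+00  1.000e-03 -3.034e+00] q6 -1.68 -> d [-34.6   0.1   2. ] roll 0
```

Emit:
arm_command --pt "-1 0 0 0.0025 0" --pt "-1 -0.01 0 0 0" --pt "-1 -0.015 0 0 0" --pt "-1 -0.01 0 0 0" --pt "-1 0 0 0 0" --pt "-1 0 0 0.0005 0" --pt "-1 0 0 0.0005 0" --pt "-1 0 0 0.0005 0" --pt "-1 0 0 0 0"

```text
clock: 7.4
eef_pos: [518.1, 39.5, 32.6]
eef_rot: [-3.142, 0.0, -3.034]
wrist_force: [-2.8, -0.3, 1.8]
finger_gap: 10.7
finger_force: 50.0
```

```bash
python3 - <<'E'
from h import *
gauge(20,40); goto(*w(-50,0),33)
E
```

```text
20 97 21.92
30 104 22.12
40 121 22.18
50 42 23.15
60 0 0
70 39 26.31
80 201 27.07
90 215 22.24
bed 21.398066961404652 bladetop [(-55, np.float64(61.19)), (-35, np.float64(60.88)), (-15, np.float64(60.81)), (15, np.float64(61.12)), (35, np.float64(60.76)), (55, np.float64(61.04))]
tcp [518.1  39.5  32.6] rpy [-3.142 -0.    -3.034] q6 -1.67 -> d [ 0.1  0.1 -0.4] roll 0
```

Emit:
arm_command --pt "-0.5 0 0 0 0" --pt "-0.2 0 0 0 0" --pt "0 0 0 0 0" --pt "0 0 0 -0.02 0" --pt "0 0 0 -0.04 0" --pt "0 0 0 -0.045 0" --pt "0 -0.015 0.016 0 0" --pt "0 -0.025 0.0265 0 0" --pt "0 -0.025 0.0265 0 0" --pt "0 -0.015 0.016 0 0" --pt "0 0 0 0 0" --newtons 15

```text
clock: 8.82
eef_pos: [588.7, 133.4, 136.9]
eef_rot: [-3.142, -0.0, -3.033]
wrist_force: [-0.5, 0.0, 0.5]
finger_gap: 47.0
finger_force: 0.0
```

```bash
python3 - <<'E'
from h import *
goto(*w(30,85),95)
c=cam("side");cv2.imwrite("pics/s3.png",cv2.resize(c["img"][180:330,200:400],(800,600)))
P=c["P"];q=P.reshape(-1,3);e=q[:,:2]-CO;cc,ss=np.cos(CY),np.sin(CY);X=cc*e[:,0]+ss*e[:,1];Y=-ss*e[:,0]+cc*e[:,1];Z=q[:,2]
for y0 in(-60,-52,-48,-40,-20,20,40,48,52,60):
  m=(abs(Y-y0)<2)&(X>38)&(X<44)&(Z<33);print(y0,m.sum(),np.median(Z[m]) if m.any() else 0)
k=(X>-75)&(X<-30)&(abs(Y)<20)&(Z>45)&(Z<75);print("handle",k.sum(),X[k].min(),X[k].max(),Y[k].min(),Y[k].max(),Z[k].max())
E
```

```text
tcp [588.7 133.4 136.9] rpy [-3.142 -0.    -3.033] q6 -1.52 -> d [ 0.4 -0.7 41.9] roll 0
-60 3 20.215084035944756
-52 3 21.278688935914943
-48 5 25.30077367665922
-40 7 23.570185360807614
-20 7 24.901371406026556
20 6 25.091157028325483
40 9 27.348764354047603
48 8 23.63119824984267
52 7 21.038194362911668
60 4 21.58762895264846
handle 53 -61.57118666083515 -41.19338173482014 -4.811511500948049 6.685429869094307 66.63080571524165
```

View pics/s3.png

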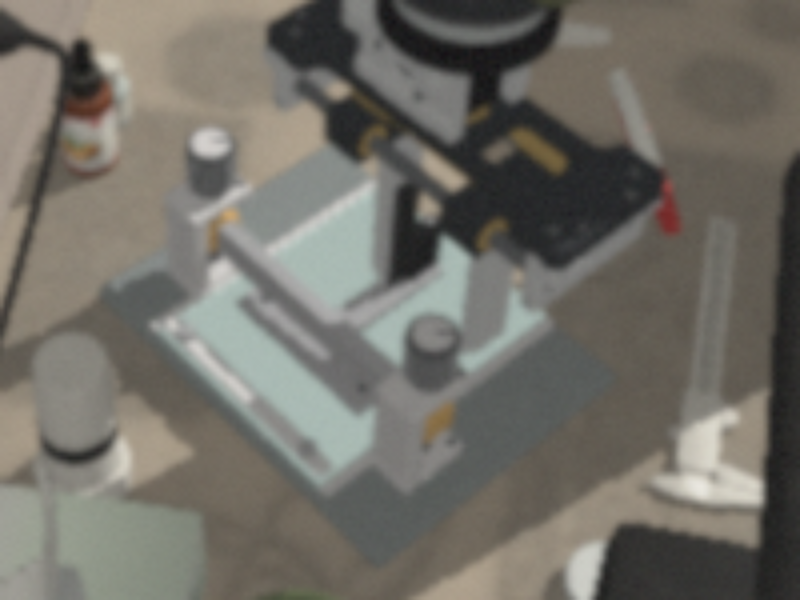

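The side view shows the gauge flat with its head under the blade (lower-right end at about (360,390)). The fingers are just above the left knob at about (433,330).

Emit:
arm_command --pt "0 0 -0.001 0.02 0" --pt "0 0 0 0.022 0" --pt "0 0 0 0 0" --pt "-1 0 0 0 0" --pt "-1 0 0 0 0" --pt "-1 0 0 0 0" --pt "-1 0 0 0 0.1" --pt "-1 0 0 0 0.175" --pt "-1 0 0 0 0.175" --pt "-1 0 0 0 0.175" --pt "-1 0 0 0 0.175" --pt "-1 0 0 0 0" --newtons 15

```text
clock: 10.38
eef_pos: [588.8, 132.0, 96.5]
eef_rot: [3.14, 0.0, 2.45]
wrist_force: [-4.6, 4.3, 7.1]
finger_gap: 26.8
finger_force: 15.0
```

```bash
cat >> h.py <<'E'
def blade():
    s=manip.read_state();print("clock",s["clock"],"rpy",np.round(s["eef_rot"],3),"pos",s["eef_pos"].round(1),"q6",s["joints"][5].round(2),"F",s["wrist_force"].round(1),"M",s["moment"].round(3))
    for n in("side","top"):
        q=cam(n)["P"].reshape(-1,3);e=q[:,:2]-CO;cc,ss=np.cos(CY),np.sin(CY);X=cc*e[:,0]+ss*e[:,1];Y=-ss*e[:,0]+cc*e[:,1];Z=q[:,2]
        k=(abs(X-30)<4)&(abs(Y)<62)&(Z>42)&(Z<72)
        if k.sum()<40: print(n,"occluded",k.sum());continue
        for _ in range(4):
            f=np.polyfit(Y[k],Z[k],1);k&=abs(Z-np.polyval(f,Y))<2.5
        print(n,k.sum(),"Y",Y[k].min().round(),Y[k].max().round(),"edge gap L",(f[1]+85*f[0]-48.5).round(2),"R",(f[1]-85*f[0]-48.5).round(2),"(+1 bias added)")
E
python3 - <<'E'
from h import *
blade()
E
```

```text
clock 10.375 rpy [3.14 0.   2.45] pos [588.8 132.   96.5] q6 -0.72 F [-4.6  4.3  7.1] M [ 0.629  0.765 -0.014]
side 131 Y -61.0 59.0 edge gap L 9.58 R 12.97 (+1 bias added)
top 111 Y -62.0 17.0 edge gap L 9.98 R 13.04 (+1 bias added)
```

Emit:
arm_command --pt "-0.3 0 0 0 0" --pt "0 0 0 0 0" --pt "0 0 0 -0.032 0" --pt "0 0 0 -0.003 -0.18" --pt "0 0 0 0 -0.18" --pt "0 0 0 0 -0.18" --pt "0 0 0 0 -0.18" --pt "0 0 -0.02 0 -0.08" --pt "0 0 -0.04 0 0" --pt "0 0 -0.05 0 0" --pt "0 0 -0.04 0 0" --pt "0 0 -0.02 0 0" --pt "0 0 0 0 0"

```text
clock: 12.1
eef_pos: [605.3, -38.0, 130.3]
eef_rot: [3.142, -0.0, -3.035]
wrist_force: [0.4, 0.6, -0.3]
finger_gap: 47.0
finger_force: 0.0
```

```bash
python3 - <<'E'
from h import *
goto(*w(30,-85),96,3.249)
blade()
E
```

```text
tcp [605.3 -38.  130.3] rpy [ 3.142 -0.    -3.035] q6 -1.8 -> d [-1.4  1.5 34.3] roll -0.001
clock 12.1 rpy [ 3.142 -0.    -3.035] pos [605.3 -38.  130.3] q6 -1.8 F [ 0.4  0.6 -0.3] M [0.013 0.014 0.057]
side 158 Y -62.0 60.0 edge gap L 10.16 R 12.62 (+1 bias added)
top 36 Y 33.0 61.0 edge gap L 11.35 R 6.37 (+1 bias added)
```

Emit:
arm_command --pt "0 -0.0015 0.0015 0.015 0" --pt "0 0 0 0.019 0" --pt "0 0 0 0 0" --pt "-1 0 0 0 0" --pt "-1 0 0 0 0" --pt "-1 0 0 0 0" --pt "-1 0 0 0 0.1" --pt "-1 0 0 0 0.18" --pt "-1 0 0 0 0.18" --pt "-1 0 0 0 0.18" --pt "-1 0 0 0 0.18" --pt "-1 0 0 0 0.18" --pt "-1 0 0 0 0.18" --pt "-1 0 0 0 0.18" --pt "-1 0 0 0 0"

```text
clock: 14.08
eef_pos: [606.2, -37.0, 96.8]
eef_rot: [-3.14, 0.001, 1.886]
wrist_force: [-5.0, -6.3, 2.4]
finger_gap: 26.5
finger_force: 15.0
```

```bash
python3 - <<'E'
from h import *
blade()
E
```

```text
clock 14.075 rpy [-3.140e+00  1.000e-03  1.886e+00] pos [606.2 -37.   96.8] q6 -0.43 F [-5.  -6.3  2.4] M [-1.37   0.886  0.006]
side 154 Y -61.0 59.0 edge gap L 10.08 R 9.37 (+1 bias added)
top 49 Y 29.0 61.0 edge gap L 11.64 R 6.26 (+1 bias added)
```

Emit:
arm_command --pt "-0.3 0 0 0 0" --pt "0 0 0 0 0" --pt "0 0 0 -0.032 0" --pt "0 0 0 -0.003 -0.18" --pt "0 0 0 0 -0.18" --pt "0 0 0 0 -0.18" --pt "0 0 0 0 -0.18" --pt "0 0 0 0 -0.18" --pt "0 0 0 0 -0.18" --pt "0 0 0 0 -0.18" --pt "0 0 0.02 0 -0.103" --pt "0 0 0.04 0 0" --pt "0 0 0.05 0 0" --pt "0 0 0.04 0 0" --pt "0 0 0.02 0 0" --pt "0 0 0 0 0"

```text
clock: 16.18
eef_pos: [590.0, 133.7, 131.4]
eef_rot: [-3.142, 0.0, -3.03]
wrist_force: [-1.2, -0.9, 0.3]
finger_gap: 46.9
finger_force: 0.0
```

```bash
python3 - <<'E'
from h import *
goto(*w(30,85),96,3.249)
E
```

```text
tcp [590.  133.7 131.4] rpy [-3.142  0.    -3.03 ] q6 -1.52 -> d [ 1.6 -0.9 35.4] roll 0.004
```

Emit:
arm_command --pt "0 0.0015 -0.001 0.016 0" --pt "0 0 0 0.019 0" --pt "0 0 0 0 0" --pt "-1 0 0 0 0" --pt "-1 0 0 0 0" --pt "-1 0 0 0 0" --pt "-1 0 0 0 0.1" --pt "-1 0 0 0 0.18" --pt "-1 0 0 0 0.18" --pt "-1 0 0 0 0.18" --pt "-1 0 0 0 0.18" --pt "-1 0 0 0 0.18" --pt "-1 0 0 0 0.18" --pt "-1 0 0 0 0.1" --pt "-1 0 0 0 0"

```text
clock: 18.05
eef_pos: [588.3, 131.9, 96.9]
eef_rot: [-3.141, -0.0, 1.972]
wrist_force: [-4.7, -1.4, 4.3]
finger_gap: 26.5
finger_force: 15.0
```

```bash
python3 - <<'E'
from h import *
blade()
E
```

```text
clock 18.05 rpy [-3.141 -0.     1.972] pos [588.3 131.9  96.9] q6 -0.24 F [-4.7 -1.4  4.3] M [-0.347  1.087 -0.025]
side 61 Y -61.0 56.0 edge gap L 6.61 R 9.07 (+1 bias added)
top 181 Y -62.0 61.0 edge gap L 6.78 R 9.71 (+1 bias added)
```

Emit:
arm_command --pt "-0.3 0 0 0 0" --pt "0 0 0 0 0" --pt "0 0 0 -0.032 0" --pt "0 0 0 -0.003 -0.18" --pt "0 0 0 0 -0.18" --pt "0 0 0 0 -0.18" --pt "0 0 0 0 -0.18" --pt "0 0 0 0 -0.18" --pt "0 0 0 0 -0.18" --pt "0 0 0 0 -0.18" --pt "0 0 -0.02 0 0" --pt "0 0 -0.04 0 0" --pt "0 0 -0.05 0 0" --pt "0 0 -0.04 0 0" --pt "0 0 -0.02 0 0" --pt "0 0 0 0 0"

```text
clock: 20.15
eef_pos: [603.9, -38.3, 131.4]
eef_rot: [3.142, -0.0, -3.055]
wrist_force: [0.7, 0.9, -0.5]
finger_gap: 47.0
finger_force: 0.0
```

```bash
python3 - <<'E'
from h import *
goto(*w(30,-85),96,3.249)
blade()
E
```

```text
tcp [603.9 -38.3 131.4] rpy [ 3.142 -0.    -3.055] q6 -1.78 -> d [-2.9  1.7 35.4] roll -0.021
clock 20.15 rpy [ 3.142 -0.    -3.055] pos [603.9 -38.3 131.4] q6 -1.78 F [ 0.7  0.9 -0.5] M [ 0.046  0.015 -0.006]
side 149 Y -62.0 59.0 edge gap L 7.24 R 8.99 (+1 bias added)
top 41 Y 34.0 61.0 edge gap L 6.09 R 12.08 (+1 bias added)
```

Emit:
arm_command --pt "0 -0.003 0.0015 0.016 0" --pt "0 0 0 0.019 0" --pt "0 0 0 0 0" --pt "-1 0 0 0 0" --pt "-1 0 0 0 0" --pt "-1 0 0 0 0" --pt "-1 0 0 0 0.1" --pt "-1 0 0 0 0.18" --pt "-1 0 0 0 0.18" --pt "-1 0 0 0 0.18" --pt "-1 0 0 0 0.18" --pt "-1 0 0 0 0.18" --pt "-1 0 0 0 0.18" --pt "-1 0 0 0 0.1" --pt "-1 0 0 0 0"

```text
clock: 22.12
eef_pos: [606.2, -36.7, 96.7]
eef_rot: [-3.14, 0.001, 1.95]
wrist_force: [-6.1, -7.4, 1.7]
finger_gap: 26.3
finger_force: 15.0
```

```bash
python3 - <<'E'
from h import *
blade()
E
```

```text
clock 22.125 rpy [-3.14e+00  1.00e-03  1.95e+00] pos [606.2 -36.7  96.7] q6 -0.5 F [-6.1 -7.4  1.7] M [-1.625  1.062  0.019]
side 159 Y -61.0 58.0 edge gap L 7.17 R 5.7 (+1 bias added)
top 46 Y 31.0 61.0 edge gap L 3.76 R 17.12 (+1 bias added)
```

Emit:
arm_command --pt "-0.3 0 0 0 0" --pt "0 0 0 0 0" --pt "0 0 0 -0.032 0" --pt "0 0 0 -0.003 -0.18" --pt "0 0 0 0 -0.18" --pt "0 0 0 0 -0.18" --pt "0 0 0 0 -0.18" --pt "0 0 0 0 -0.18" --pt "0 0 0 0 -0.18" --pt "0 0 0 0 -0.18" --pt "0 0 0.02 0 -0.02" --pt "0 0 0.04 0 0" --pt "0 0 0.05 0 0" --pt "0 0 0.04 0 0" --pt "0 0 0.02 0 0" --pt "0 0 0 0 0"

```text
clock: 24.22
eef_pos: [591.6, 134.9, 131.4]
eef_rot: [3.142, -0.0, -3.051]
wrist_force: [0.6, -0.1, -0.2]
finger_gap: 47.2
finger_force: 0.0
```

```bash
python3 - <<'E'
from h import *
goto(*w(30,85),96,3.249)
blade()
E
```

```text
tcp [591.6 134.9 131.4] rpy [ 3.142 -0.    -3.051] q6 -1.5 -> d [ 3.4 -2.  35.4] roll -0.017
clock 24.225 rpy [ 3.142 -0.    -3.051] pos [591.6 134.9 131.4] q6 -1.5 F [ 0.6 -0.1 -0.2] M [0.047 0.004 0.009]
side 160 Y -61.0 58.0 edge gap L 7.02 R 5.63 (+1 bias added)
top 182 Y -62.0 62.0 edge gap L 7.23 R 6.54 (+1 bias added)
```

Now the left end goes to contact, with overrun into the clutch.

Emit:
arm_command --pt "0 0.0035 -0.002 0.016 0" --pt "0 0 0 0.019 0" --pt "0 0 0 0 0" --pt "-1 0 0 0 0" --pt "-1 0 0 0 0" --pt "-1 0 0 0 0" --pt "-1 0 0 0 0.1" --pt "-1 0 0 0 0.18" --pt "-1 0 0 0 0.18" --pt "-1 0 0 0 0.18" --pt "-1 0 0 0 0.18" --pt "-1 0 0 0 0.1" --pt "-1 0 0 0 0"

```text
clock: 25.95
eef_pos: [588.5, 132.1, 96.9]
eef_rot: [3.141, -0.0, 2.313]
wrist_force: [-3.4, 4.1, 3.8]
finger_gap: 26.5
finger_force: 15.0
```

```bash
python3 - <<'E'
from h import *
blade()
E
```

```text
clock 25.95 rpy [ 3.141 -0.     2.313] pos [588.5 132.1  96.9] q6 -0.58 F [-3.4  4.1  3.8] M [ 0.749  0.6   -0.009]
side 123 Y -61.0 57.0 edge gap L 5.34 R 6.29 (+1 bias added)
top 125 Y -62.0 23.0 edge gap L 6.25 R 6.5 (+1 bias added)
```

Emit:
arm_command --pt "-0.3 0 0 0 0" --pt "0 0 0 0 0" --pt "0 0 0 -0.032 0" --pt "0 0 0 -0.003 -0.18" --pt "0 0 0 0 -0.18" --pt "0 0 0 0 -0.18" --pt "0 0 0 0 -0.18" --pt "0 0 0 0 -0.18" --pt "0 0 -0.02 0 -0.03" --pt "0 0 -0.04 0 0" --pt "0 0 -0.05 0 0" --pt "0 0 -0.04 0 0" --pt "0 0 -0.02 0 0" --pt "0 0 0 0 0"

```text
clock: 27.8
eef_pos: [605.0, -38.2, 131.3]
eef_rot: [3.142, -0.0, -3.043]
wrist_force: [-0.2, -0.0, 0.7]
finger_gap: 47.0
finger_force: 0.0
```

```bash
python3 - <<'E'
from h import *
goto(*w(30,-85),96,3.249)
blade();blade()
E
```

```text
tcp [605.  -38.2 131.3] rpy [ 3.142 -0.    -3.043] q6 -1.79 -> d [-1.8  1.6 35.3] roll -0.008
clock 27.8 rpy [ 3.142 -0.    -3.043] pos [605.  -38.2 131.3] q6 -1.79 F [-0.2 -0.   0.7] M [ 0.092  0.05  -0.046]
side 150 Y -61.0 58.0 edge gap L 5.99 R 6.0 (+1 bias added)
top 39 Y 34.0 62.0 edge gap L 3.67 R 17.65 (+1 bias added)
clock 27.9 rpy [ 3.141 -0.    -3.041] pos [605.  -36.6 131.4] q6 -1.79 F [-0.5  0.5  0.3] M [0.045 0.024 0.01 ]
side 149 Y -60.0 57.0 edge gap L 5.99 R 5.95 (+1 bias added)
top 38 Y 36.0 62.0 edge gap L 7.51 R 4.41 (+1 bias added)
```

Emit:
arm_command --pt "0 -0.0015 0.0005 0.016 0" --pt "0 0 0 0.019 0" --pt "0 0 0 0 0" --pt "-1 0 0 0 0" --pt "-1 0 0 0 0" --pt "-1 0 0 0 0" --pt "-1 0 0 0 0.1" --pt "-1 0 0 0 0.18" --pt "-1 0 0 0 0.18" --pt "-1 0 0 0 0"

```text
clock: 29.25
eef_pos: [606.6, -36.4, 97.0]
eef_rot: [3.141, 0.0, 2.783]
wrist_force: [-1.6, 5.1, 2.0]
finger_gap: 27.1
finger_force: 15.0
```

Emit:
arm_command --pt "-0.3 0 0 0 0" --pt "0 0 0 0 0" --pt "0 0 0 -0.032 0" --pt "0 0 0 -0.003 -0.18" --pt "0 0 0 0 -0.18" --pt "0 0 0 0 -0.1" --pt "0 0.02 0.02 0 0" --pt "0 0.025 0.025 0 0" --pt "0 0.02 0.025 0 0" --pt "0 0.015 0.015 0 0" --pt "0 0 0 0 0"

```text
clock: 30.62
eef_pos: [518.0, 39.9, 131.8]
eef_rot: [-3.141, 0.0, -3.039]
wrist_force: [-0.5, 0.3, 0.3]
finger_gap: 47.0
finger_force: 0.0
```

```bash
python3 - <<'E'
from h import *
goto(*w(-50,0),33,3.249)
blade()
q=cam("side")["P"].reshape(-1,3);e=q[:,:2]-CO;cc,ss=np.cos(CY),np.sin(CY);X=cc*e[:,0]+ss*e[:,1];Y=-ss*e[:,0]+cc*e[:,1];Z=q[:,2]
k=(X>-75)&(X<-30)&(abs(Y)<20)&(Z>45)&(Z<75);print("handle",k.sum(),X[k].min(),X[k].max(),Y[k].min(),Y[k].max(),Z[k].max())
E
```

```text
tcp [518.   39.9 131.8] rpy [-3.141  0.    -3.039] q6 -1.67 -> d [ 0.1 -0.3 98.8] roll -0.005
clock 30.625 rpy [-3.141  0.    -3.039] pos [518.   39.9 131.8] q6 -1.67 F [-0.5  0.3  0.3] M [ 0.029 -0.043 -0.018]
side 149 Y -62.0 58.0 edge gap L 6.32 R 6.12 (+1 bias added)
top occluded 0
handle 91 -60.93809796975536 -35.622337013685836 -5.618498807514696 6.738788412586814 67.28618615833147
```

Emit:
arm_command --pt "0 0 0 0.03 0" --pt "0 0 0 0.04 0" --pt "0 0 0 0.02 0" --pt "0 0 0 0.008 0" --pt "0 0 0 0 0" --pt "-1 0 0 0 0" --pt "-1 0 0 0 0" --pt "-1 0 0 0 0" --pt "-1 0 0 0 0" --pt "-1 0 0 0 0" --newtons 50

```text
clock: 32.02
eef_pos: [518.4, 39.6, 33.7]
eef_rot: [-3.142, 0.0, -3.041]
wrist_force: [-1.1, 0.9, 2.0]
finger_gap: 10.6
finger_force: 50.0
```

Emit:
arm_command --pt "-1 0.003 0 0 0" --pt "-1 0.005 0 0 0" --pt "-1 0.006 0 0 0" --pt "-1 0.008 0 0 0" --pt "-1 0.01 0 0 0" --pt "-1 0.01 0 0 0" --pt "-1 0.01 0 0 0" --pt "-1 0.005 0 0 0" --pt "-1 0 0 0 0"

```text
clock: 33.15
eef_pos: [460.8, 33.7, 33.6]
eef_rot: [-3.142, -0.001, -3.041]
wrist_force: [-5.2, -0.8, 11.2]
finger_gap: 10.9
finger_force: 50.0
```

```bash
python3 - <<'E'
from h import *
blade(); gauge(25,45)
E
```

```text
clock 33.15 rpy [-3.142e+00 -1.000e-03 -3.041e+00] pos [460.8  33.7  33.6] q6 -1.68 F [-5.2 -0.8 11.2] M [-0.061  0.906 -0.027]
side 155 Y -61.0 56.0 edge gap L 6.15 R 5.77 (+1 bias added)
top 188 Y -62.0 61.0 edge gap L 5.88 R 6.51 (+1 bias added)
20 27 27.56
30 26 26.99
40 27 26.93
50 29 27.22
60 39 27.06
70 108 27.22
80 110 27.25
90 42 26.63
bed 21.088138909713507 bladetop [(-55, np.float64(53.75)), (-35, np.float64(54.67)), (-15, np.float64(54.32)), (15, np.float64(54.87)), (35, np.float64(54.6)), (55, np.float64(54.27))]
```

Emit:
arm_command --pt "-1 0 0 -0.02 0" --pt "-1 0 0 -0.03 0" --pt "-1 0.02 -0.01 0 0" --pt "-1 0.025 -0.035 0 0" --pt "-1 0.0215 -0.045 0 0" --pt "-1 0 -0.045 0 0" --pt "-1 0 -0.04 0 0" --pt "-1 0 -0.035 0 0.1" --pt "-1 0 0 0 0.175" --pt "-1 0 0 0 0.176" --pt "-1 0 0 0 0" --pt "-1 0 0 0.03 0" --pt "-1 0 0 0.03 0" --pt "-1 0 0 0.005 0" --pt "-1 0 0 0 0"

```text
clock: 35.17
eef_pos: [416.5, -181.8, 18.8]
eef_rot: [3.142, -0.0, 2.793]
wrist_force: [0.7, 0.3, -1.6]
finger_gap: 10.8
finger_force: 50.0
```

```bash
python3 - <<'E'
from h import *
goto(415.7,-182,11.7,2.791); print(manip.read_state()["wrist_force"])
gauge(-2,20)
E
```

```text
tcp [ 416.5 -181.8   18.8] rpy [ 3.142 -0.     2.793] q6 -1.71 -> d [ 0.7 -0.5  7.1] roll 0.002
[ 0.69398107  0.29325645 -1.62446111]
20 87 -0.06
30 86 -0.49
40 92 0.34
50 92 -0.11
60 86 9.17
70 114 11.91
80 119 12.04
90 105 -0.03
bed 21.172368531450843 bladetop [(-55, np.float64(54.39)), (-35, np.float64(54.57)), (-15, np.float64(54.94)), (15, np.float64(54.06)), (35, np.float64(54.24)), (55, np.float64(53.86))]
```

Head top is at about 13 mm, so the gauge is 7 mm above the bench. I lower it, release and rise.

Emit:
arm_command --pt "-1 0 0 0.004 0" --pt "-1 0 0 0.0015 0" --pt "-1 0 0 0.001 0" --pt "-1 0 0 0.0005 0" --pt "-1 0 0 0 0" --pt "-0.6 0 0 0 0" --pt "-0.3 0 0 0 0" --pt "0 0 0 0 0" --pt "0 0 0 0 0" --pt "0 0 0 -0.02 0" --pt "0 0 0 -0.04 0" --pt "0 0 0 -0.05 0" --pt "0 0 0 -0.05 0" --pt "0 0 0 0 0"

```text
clock: 36.98
eef_pos: [417.7, -182.4, 174.7]
eef_rot: [-3.141, 0.006, 2.791]
wrist_force: [-0.6, -0.5, -0.6]
finger_gap: 46.5
finger_force: 0.0
```

```bash
python3 - <<'E'
from h import *
blade(); gauge(2,15)
c=cam("side");cv2.imwrite("pics/fin.png",cv2.resize(c["img"][120:330,180:460],(800,600)))
E
```

```text
clock 36.975 rpy [-3.141  0.006  2.791] pos [ 417.7 -182.4  174.7] q6 -1.71 F [-0.6 -0.5 -0.6] M [0.03  0.027 0.032]
side 148 Y -62.0 58.0 edge gap L 6.26 R 5.66 (+1 bias added)
top 170 Y -62.0 61.0 edge gap L 6.77 R 6.1 (+1 bias added)
20 21 5.35
30 22 3.95
40 25 5.38
50 19 5.16
60 35 4.44
70 96 5.01
80 95 4.96
90 27 4.82
bed 20.94216881856562 bladetop [(-55, np.float64(54.73)), (-35, np.float64(54.75)), (-15, np.float64(54.42)), (15, np.float64(54.36)), (35, np.float64(54.35)), (55, np.float64(54.32))]
```

View pics/fin.png

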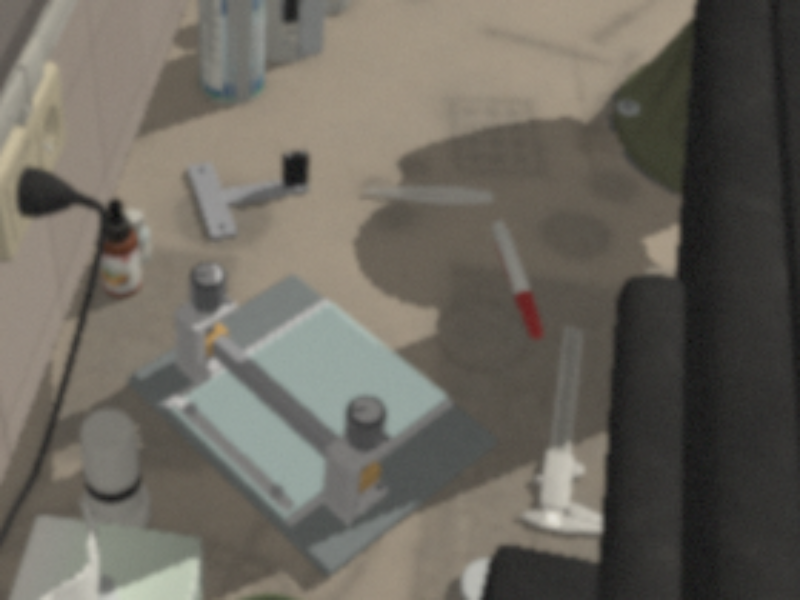

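The gauge lies flat on the bench, head at (210,200) and handle at (295,168), clear of the coater. The blade is level at about 6 mm, and the bystanders in view look unmoved.

```bash
python3 -c "
from cell import ticket
print(ticket.sign_off())"
```

```text
the job is handed in; nothing more can be done
None
```

The job is handed in at about 37 s of the 72 s allowed: the cameras show both ends of the blade at about 6 mm (readings 5.7–6.8 mm), and the gauge is flat on the bench clear of the coater; the sign-off gave no verdict.

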